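# Release the code reader from its cradle and hang it on the swivel hook

### The job

The cordless code reader is locked in its charging cradle by a spring latch. Press down the release tab hidden under its nose until the reader pops up, then lift it out and hang it by its wire bail on the stand's hook; before hanging it, turn the swivel hook so that it points out over the long toe of the stand's foot. Leave the reader hanging free and at rest, and do not shift the glue bottle, the solder spool or the black rubber nozzle that stand among them.

Things in the scene. Friction and masses are not known exactly. Their poses are not given: they have to be found in the camera images.
- cradle: Grey charging cradle, fixed; dark foot plate 106 x 92 x 8 mm. Origin: underside, below the pocket's middle; -x its front (tab side), z up. Open-topped pocket: floor 47 mm, walls 93 mm (back 97) above the table, 1.2 mm clearance: the reader comes out straight up, clear after 50 mm. A sprung ejector in the floor lifts the unlatched reader 12 mm and holds it there.
- tab_pad (a point): Middle of the release tab's upper face: steel plate 32 mm wide (y), 19 mm deep (x), 45 mm above the table, 46 mm in front of the cradle's origin. The reader's nose, underside 112 mm above it, hides it from above: come in from the front, fingers shut and pointing down and in under the nose, tool 28 to 45 degrees off vertical, and push down. The latch's upright arm stands 17 mm behind this point.
- tab (a joint): Release tab on a level pin 31 mm behind tab_pad: 0 at rest, grows as it is pressed down, stop at 0.22 rad (about 7 mm down at tab_pad). The latch lets go at about 0.12 rad; that takes 2 to 6 N. A spring brings it back (to about 0.10 while the popped-up reader stands in the pocket).
- reader: Pistol-grip code reader, 0.24 to 0.34 kg, upright. Origin: middle of the grip's underside; z up, nose to -x. Rubber foot x -22..15, 44 mm wide (y), z 0..44; grip x -15..15, 38 wide, z 44..110; head x -50..24, 50 wide (bumper 52), z 110..158 mm: grasp across the head at about x -7, z 144. Centre of mass about (-7, 0, 97). Starts latched in the cradle, same yaw.
- reader_bail (a point): Underside of the top of the wire bail's arch, at (-7, 0, 184.5) mm of the reader. The bail stands on the head in the reader's y-z plane: wire 5 mm thick, its opening 26 mm high above the head's top and 29 mm wide below, about 16 mm wide 6 mm under the top of the arch.
- stand: Fixed stand: steel post 16 mm thick, 298 mm high (cap 21 mm wide), on a grey foot. Origin: on the post's axis, at the table. The foot's long toe, 44 mm wide and 10 mm high, runs 130 mm from the post's axis along the stand's -x.
- hook (a joint): Swivel hook on the post, turning about the post's axis with light friction (0.04 N m); it stays where it is left. 0: it points along the stand's -x, over the toe; positive is counter-clockwise seen from above; stops at -2.6 and 2.6. At the start it points 0.9 to 1.85 rad away from the toe.
- hook_seat (a point): Top of the hook's rod in its dip, where the bail hangs, 60 mm from the post's axis, 275.5 mm above the table; the frame's -x points outwards along the hook. Rod 7 mm thick: level, axis at 280 mm, from the collar (radius 13 mm) to 40 mm from the post's axis, then it dips 8 mm at the seat and rises to a blunt tip 74 mm (end 77.5) from the axis, its top 283.5 mm above the table.
- glue_bottle: White bottle with a pointed cap, 32 mm across, 85 mm high, between cradle and stand; bystander. Origin: centre of underside.
- solder_spool: Spool of solder wire, 58 mm across and 52 mm high, between cradle and stand; bystander. Origin: centre of underside.
- rubber_stopper: Black rubber nozzle, 42 mm across and 58 mm high, near the table's front; bystander. Origin: centre of underside.

How it is judged:
By the outcome, as a careful person would: the job done as asked, in the order asked, and still so for the second after the job is handed in, with the robot touching nothing.
It also fails if it takes over 59 s, if anything falls off the work surface, if the arm or the gripper's body presses on something with over 40 N, if the wrist force passes 120 N, or if a joint passes its speed limit or range.

### The arm

A 6-joint arm with a two-finger parallel gripper is mounted at the origin on a cart in front of the work surface, level with it; the furniture and walls round the work are solid. World frame = base frame: x ahead of the robot, y to its left, z up, the work surface at z = 0. Lengths are in m, angles in degrees, forces in N, time in s.
With the tool pointing down it reaches from about 0.25 to 0.8 m from the base axis. Payload 8.5 kg.
Tool frame: the origin (TCP) lies on the centre line of the jaws, within the pads' length; the fingertips stand 8 mm ahead of it and the grasp point (between the pads) lies 11 mm behind it; z points along the fingers, y is the line along which they close (so a half turn about z gives the same grasp; the last joint's range is limited). The gripper opens to 85 mm and grips with 20 to 120 N. Pads are 22 mm wide; open, the fingers measure 114 mm over their backs; the gripper's body (76 mm by 85 mm) begins 54 mm behind the grasp point. The pads swing forward as they close: fully open they stand 13 mm farther back than shut.
Start: joints at [76.146, 13.648, -0.773, 75.585, 0, 90], TCP at [0.126, 0.51, 0.239] pointing down, gripper open.
Joint ranges: [-152.45, 152.45], [-59.26, 108.67], [-65.41, 83.53], [-104.44, 129.93], [-82.83, 76.93], [-180, 180]. Speed limits (degrees/s): [127.2, 127.2, 159.86, 180, 180, 180].

### API

Orientations are given as [roll, pitch, yaw] about the fixed x, y, z axes, in that order (R = Rz(yaw) Ry(pitch) Rx(roll)).
In Python, from bench import r, imaging gives the robot as it stands.
- The arm moves only by the tool drive_tool, never from a script. Its argument "motion" is a list that holds one entry, the list of rows, each a list of 5 numbers: the shift along the tool's x, y, z scaled (see below), then the turn about the tool's z scaled (see below), then the closure, from -1 (fully open) to 1 (shut). A call has 1 to 5 rows; each row shifts and turns the commanded pose from where the row before left it, along the tool's axes as they then stand; what a row does not reach is not made up. The controller multiplies each number of a shift by 250 mm and each number of a turn by pi/2 rad. A row lasts 1/10 s, in which the tool goes at most 50 mm and 8.59 degrees, less where a joint would pass 70% of its speed; a pose out of reach is approached as far as the arm can. A call with a number of a shift or a turn outside -1 to 1 is refused whole. A call with a gripper value outside its range is refused whole. The fingers move at their own pace and stop on an object; the grip force is fixed at half the most. Time passes only in rows, so rows that do not move let the fingers close. It gives the time, the measured TCP pose, the force, the opening and the grip force at its end, in the units of the state.
- r.get_state(): the state, without advancing time (a new reading comes with each control period).
- imaging.read_camera(name): name is "scene" or "top" or "wrist"; returns the picture (420x560x3 uint8, red, green, blue); there is no depth.
- imaging.camera_info(name): a dict with "intrinsics" (3x3 intrinsics, pixels), "D" ([k1, k2, p1, p2, k3] as OpenCV has them; the pictures are not rectified), "R" (3x3) and "t" (3): a world point X has camera coordinates R X + t; the wrist camera has in their place "hand_eye" (4x4, takes a point from camera to tool coordinates, whose origin is the TCP and whose axes are the flange's). Camera axes: x right, y down, z forward; pixel columns grow to the right and rows downward; lengths in m; the calibration is good to about 2 mm. A picture is of the moment at which its call begins: read the wrist's pose just before it. camera_info takes no time and is no camera call.
- r.job_done(): hands the job in; it is judged then, once.
The state is a dict: "time_s": time; "joint_positions": joint angles; "qd": joint speeds; "joint_torque": joint torques, N m; "ee_pos": TCP position; "eef_rot": TCP orientation; "wrist_force": force on the tool from outside, world axes, zero at the start; "torque": the same for the moment, N m; "finger_gap": finger opening in m; "finger_force": force on a finger pad.
Only numpy, scipy, OpenCV 4.12 (cv2) and the standard library are available. Lean on these libraries where they do the work, as an engineer would, in place of code of your own. Each camera call takes 0.05 s, during which the arm holds its last target. There are 200 camera calls.

## Working session

There is one attempt and no reset: what is moved stays moved. The work goes in short steps, Python scripts to look and compute and a tool call to move; the robot and the scene stay as the last step left them, time stands still between calls to the robot, and variables do not carry over. Pictures are saved under pics/ and viewed, at most 10 in all, crops included, and the job is handed in when it is done.

Besides the shell and the picture viewer there is one more tool, called after "Call:" by a JSON object that holds its "api" and its "payload". drive_tool: Moves the arm, as the interface text tells. Shifts and turns lie within -1 to 1; 1 stands for 250 mm of shift or pi/2 rad of turn. Its arguments: {"type":"object","properties":{"motion":{"type":"array"}},"required":["motion"]}

```bash
ls; mkdir -p pics; python3 - <<'E'
from bench import r, imaging
import cv2,numpy as np
np.set_printoptions(precision=4,suppress=True)
s=r.get_state();print({k:np.round(v,3) for k,v in s.items()})
for n in ("scene","top","wrist"):
    im=imaging.read_camera(n);cv2.imwrite(f"pics/{n}0.png",im[...,::-1])
    i=imaging.camera_info(n);print(n,{k:np.array(v).round(4).tolist() for k,v in i.items()})
E
```

```text
pics
{'time_s': np.float64(0.0), 'joint_positions': array([76.145, 13.682, -0.817, 75.586, -0.001, 90.   ]), 'qd': array([-0.045,  0.049,  0.079,  0.027,  0.01 , -0.066]), 'joint_torque': array([ -0.001, -53.878,  34.644,   0.018,  -0.   ,  -0.   ]), 'ee_pos': array([0.126, 0.509, 0.239]), 'eef_rot': array([-179.916,    0.001,  166.145]), 'wrist_force': array([ 0.24 ,  0.77 , -0.929]), 'torque': array([0.013, 0.003, 0.043]), 'finger_force': np.float64(0.0), 'finger_gap': np.float64(0.085)}
scene {'intrinsics': [[532.8454, 0.0, 279.6329], [0.0, 532.8454, 204.1702], [0.0, 0.0, 1.0]], 'D': [-0.0585, 0.0, 0.0, 0.0, 0.0], 'R': [[0.4617, -0.8871, 0.0001], [-0.661, -0.3441, -0.6668], [0.5916, 0.3078, -0.7452]], 't': [-0.3244, 0.4153, 0.9619]}
top {'intrinsics': [[433.7756, 0.0, 278.2427], [0.0, 433.7756, 211.4202], [0.0, 0.0, 1.0]], 'D': [-0.0959, 0.0, 0.0, 0.0, 0.0], 'R': [[0.002, -0.9999, -0.0147], [-0.9894, 0.0001, -0.1455], [0.1454, 0.0148, -0.9893]], 't': [-0.0997, 0.5408, 1.0163]}
wrist {'intrinsics': [[352.1936, 0.0, 273.2903], [0.0, 352.1936, 209.8494], [0.0, 0.0, 1.0]], 'D': [-0.0453, 0.0, 0.0, 0.0, 0.0], 'hand_eye': [[-0.001, -0.9658, -0.2593, 0.0664], [1.0, -0.0011, 0.0, 0.0008], [-0.0003, -0.2593, 0.9658, -0.1344], [0.0, 0.0, 0.0, 1.0]]}
```

View pics/scene0.png

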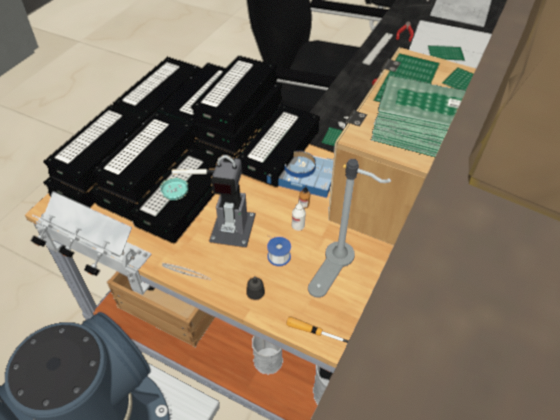

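View pics/top0.png

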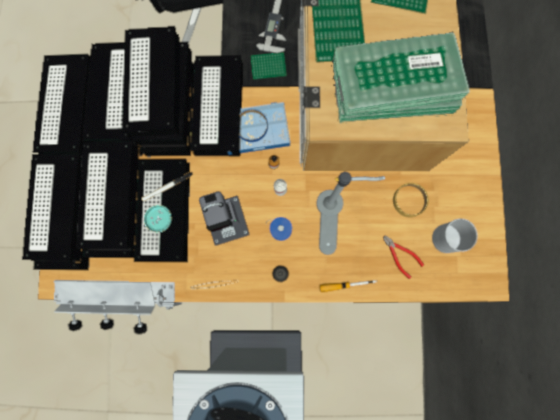

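The scene view shows the reader on its cradle at about (229,190), the stand post from (340,250) to (352,165) with its hook pointing right, and the toe running down to (318,290). In the top view the cradle is at (225,218), the stand foot at (330,202), the hook runs from (344,178) to (384,179), and the toe points down to (328,250). I'll enlarge both.

```bash
python3 - <<'E'
import cv2
t=cv2.imread("pics/top0.png")[150:290,190:390];cv2.imwrite("pics/topc.png",cv2.resize(t,None,fx=4,fy=4,interpolation=cv2.INTER_CUBIC))
t=cv2.imread("pics/scene0.png")[145:305,200:400];cv2.imwrite("pics/scenec.png",cv2.resize(t,None,fx=3.75,fy=3.75,interpolation=cv2.INTER_CUBIC))
E
```

```text
(no output)
```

View pics/topc.png

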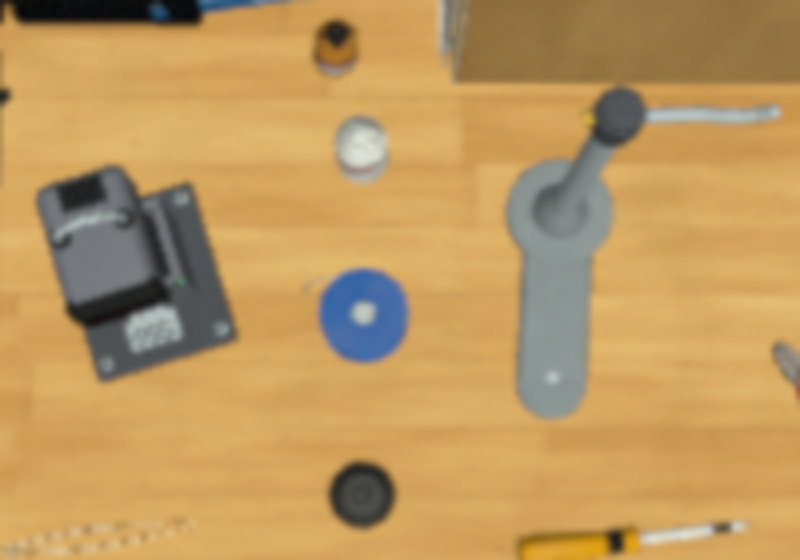

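View pics/scenec.png

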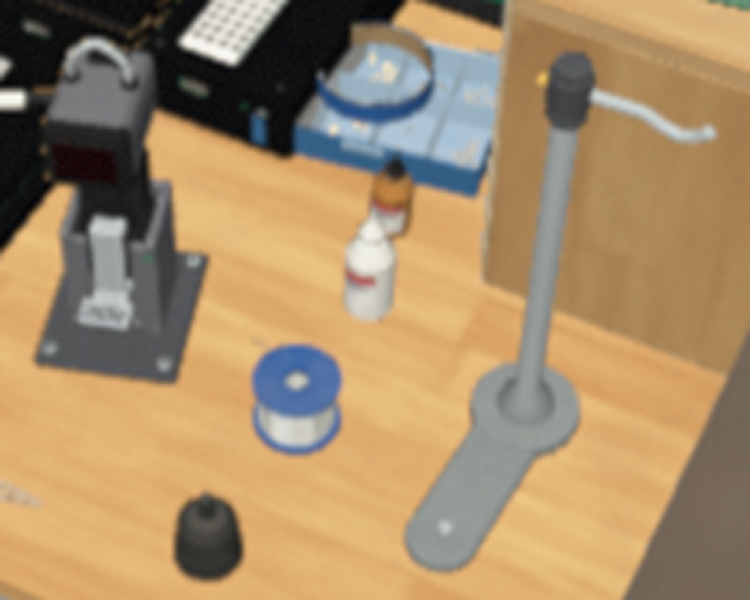

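The enlarged top crop shows:
- cradle plate corners at (102,380), (237,338) and (190,184)
- cap at (619,113) and hook tip at (777,112)
- foot disc at (560,213) and toe screw at (552,378)
- spool at (364,314), bottle at (362,147) and nozzle at (362,494)

The scene crop shows:
- plate corners at (38,360), (175,380) and (208,257)
- cap at (573,62), hook tip at (711,132) and foot disc at (525,405)
- toe screw at (445,527)

Next I'll fit the poses.

```bash
cat > lib.py <<'E'
import numpy as np, cv2
from scipy.optimize import least_squares
from bench import r, imaging
np.set_printoptions(precision=4,suppress=True)
I={n:imaging.camera_info(n) for n in("scene","top","wrist")}
def proj(n,X):
    i=I[n];return cv2.projectPoints(np.atleast_2d(X).astype(float),cv2.Rodrigues(np.array(i["R"]))[0],np.array(i["t"]),np.array(i["intrinsics"]),np.array(i["D"]))[0][:,0]
def tc(x,y):return "top",190+(x+.5)/4-.5,150+(y+.5)/4-.5
def sc(x,y):return "scene",200+(x+.5)/3.75-.5,145+(y+.5)/3.75-.5
def P(x,y,a,p):
    c,s=np.cos(a),np.sin(a);return [x+c*p[0]-s*p[1],y+s*p[0]+c*p[1],p[2]]
def fit(model,obs,x0):
    """model(params,key)->world point, obs=[(pixel,key)]"""
    f=lambda q:np.concatenate([proj(o[0],model(q,k))[0]-o[1:] for o,k in obs])
    s=least_squares(f,x0,loss="soft_l1");print(s.x.round(4));print(f(s.x).round(1).reshape(-1,2).tolist());return s.x
E
cat > fit.py <<'E'
from lib import *
print("cams",[(-np.array(I[n]["R"]).T@I[n]["t"]).round(3) for n in("top","scene")])
# cradle: x,y,yaw, plate centre dx
K={"fl":(-.053,.046,.008),"fr":(-.053,-.046,.008),"br":(.053,-.046,.008)}
def m(q,k):
    p=K.get(k)
    if p: return P(q[0],q[1],q[2],(p[0]+q[3],p[1],p[2]))
    return P(q[0],q[1],q[2],k)
bail=(-.007,0,.047+.187)
obs=[(tc(102,380),"fl"),(tc(237,338),"fr"),(tc(190,184),"br"),(sc(38,360),"fl"),(sc(175,380),"fr"),(sc(208,257),"br"),
 (tc(93,212),bail),(sc(98,43),bail)]
print("cradle");fit(m,obs,[.55,.1,.3,0])
def s(q,k):
    if k=="spot":return P(q[0],q[1],q[2],(-q[4],0,.010))
    if k=="tip":return P(q[0],q[1],q[2]+q[3],(-.077,0,.280))
    return P(q[0],q[1],q[2],k)
obs=[(tc(619,113),(0,0,.296)),(sc(573,62),(0,0,.298)),(tc(560,213),(0,0,.01)),(sc(525,405),(0,0,.01)),
(tc(552,378),"spot"),(sc(445,527),"spot"),(tc(778,112),"tip"),(sc(713,132),"tip")]
print("stand");fit(s,obs,[.5,-.15,0,1.6,.108])
for n,o,z in(("bottle",[(tc(361,160),.04),(sc(369,285),.04)],.5),("spool",[(tc(364,314),.052),(sc(297,381),.052)],.5),("stopper",[(tc(362,494),.058),(sc(208,497),.058)],.4)):
    print(n);fit(lambda q,k:[q[0],q[1],k],o,[z,-.05])
E
python3 fit.py
```

```text
cams [array([ 0.387, -0.115,  1.083]), array([-0.145, -0.441,  0.994])]
cradle
[ 0.5345  0.0359  0.3082 -0.0112]
[[-0.8, 1.1], [0.7, 0.4], [0.2, -1.0], [-0.9, 0.1], [1.0, 0.2], [1.3, -1.0], [-2.8, 1.1], [0.8, -0.5]]
stand
[ 0.5668 -0.2257 -0.0564  1.6773  0.103 ]
[[0.1, -0.4], [-0.0, 0.5], [-0.7, -0.0], [-0.0, 0.2], [-0.4, -0.2], [0.2, 0.4], [-0.5, -0.2], [0.4, 0.6]]
bottle
[ 0.5931 -0.1049]
[[0.8, 0.6], [-0.3, -2.5]]
spool
[ 0.4961 -0.1057]
[[0.3, 1.1], [0.1, -2.0]]
stopper
[ 0.3918 -0.1039]
[[-0.1, 0.1], [0.1, -0.0]]
```

Call:
{"api": "drive_tool", "payload": {"motion": [[[0, 0, -0.2, 0, -1], [0, 0, -0.2, 0, -1], [0, 0, -0.2, 0, -1], [0, 0, -0.2, 0, -1], [0, 0, -0.2, 0, -1]]]}}

```text
time_s: 0.65
ee_pos: [0.1256, 0.5092, 0.4896]
eef_rot: [179.9, -0.0, 166.1]
wrist_force: [1.4, 2.5, 0.6]
finger_gap: 0.0854
finger_force: 0.0
```

Call:
{"api": "drive_tool", "payload": {"motion": [[[-0.132, -0.14, 0, 0, 0], [-0.132, -0.14, 0, 0, 0], [-0.132, -0.14, 0, 0, 0], [-0.132, -0.14, 0, 0, 0], [-0.132, -0.14, 0, 0, 0]]]}}

```text
time_s: 1.15
ee_pos: [0.2444, 0.2988, 0.4873]
eef_rot: [-180.0, 0.0, 166.2]
wrist_force: [0.8, 0.5, 0.2]
finger_gap: 0.0427
finger_force: 0.0
```

Call:
{"api": "drive_tool", "payload": {"motion": [[[-0.132, -0.14, 0, 0, 0], [-0.132, -0.14, 0, 0, 0], [-0.132, -0.14, 0, 0, 0], [-0.132, -0.14, 0, 0, 0], [-0.132, -0.14, 0, 0, 0]]]}}

```text
time_s: 1.65
ee_pos: [0.3627, 0.0891, 0.4875]
eef_rot: [180.0, 0.0, 166.2]
wrist_force: [1.9, 0.7, -0.7]
finger_gap: 0.0424
finger_force: 0.0
```

Call:
{"api": "drive_tool", "payload": {"motion": [[[-0.132, -0.14, 0, 0, 0], [-0.132, -0.14, 0, 0, 0], [-0.132, -0.14, 0, 0, 0], [-0.132, -0.14, 0, 0, 0], [-0.132, -0.14, 0, 0, 0]]]}}

```text
time_s: 2.15
ee_pos: [0.4811, -0.1205, 0.4874]
eef_rot: [180.0, 0.0, 166.1]
wrist_force: [1.5, 1.3, -0.1]
finger_gap: 0.043
finger_force: 0.0
```

Call:
{"api": "drive_tool", "payload": {"motion": [[[0, 0, 0, -0.09, 0], [0, 0, 0, -0.09, 0], [0, 0, 0, -0.09, 0], [0, 0, 0, -0.09, 0], [0, 0, 0, -0.09, 0]]]}}

```text
time_s: 2.65
ee_pos: [0.4807, -0.1185, 0.4872]
eef_rot: [180.0, -0.0, -153.0]
wrist_force: [0.2, -0.6, -0.0]
finger_gap: 0.0423
finger_force: 0.0
```

Call:
{"api": "drive_tool", "payload": {"motion": [[[0, 0, 0, -0.09, 0], [0, 0, 0, -0.09, 0], [0, 0, 0, -0.09, 0], [0, 0, 0, -0.09, 0], [0, 0, 0, -0.09, 0]]]}}

```text
time_s: 3.15
ee_pos: [0.4806, -0.1184, 0.4873]
eef_rot: [180.0, -0.0, -112.5]
wrist_force: [-0.2, 0.6, -0.4]
finger_gap: 0.0424
finger_force: 0.0
```

```bash
python3 - <<'E'
from lib import *
s=r.get_state();print(s["joint_positions"].round(1),s["ee_pos"],s["eef_rot"],s["finger_gap"])
E
```

```text
[-13.8  14.   36.5 112.5  -0.  -81.3] [ 0.4806 -0.1184  0.4873] [ 179.9748   -0.0106 -112.5186] 0.04242225007172597
```

Call:
{"api": "drive_tool", "payload": {"motion": [[[0, 0, 0, -0.094, 0], [0, 0, 0, -0.094, 0], [0, 0, 0, -0.094, 0], [0.133, -0.065, 0.1, 0, 0], [0.133, -0.065, 0.1, 0, 0]]]}}

```text
time_s: 3.65
ee_pos: [0.5166, -0.1837, 0.4377]
eef_rot: [-179.9, -0.1, -87.4]
wrist_force: [0.8, -0.0, -0.3]
finger_gap: 0.0426
finger_force: 0.0
```

Call:
{"api": "drive_tool", "payload": {"motion": [[[0.133, -0.065, 0.1, 0, 0], [0.133, -0.065, 0.1, 0, 0], [0.134, -0.063, 0.1, 0, 0], [0, 0, 0, 0, 0]]]}}

```text
time_s: 4.05
ee_pos: [0.5691, -0.2843, 0.3564]
eef_rot: [179.6, 0.2, -87.6]
wrist_force: [-0.6, 1.6, -0.5]
finger_gap: 0.043
finger_force: 0.0
```

```bash
python3 - <<'E'
from lib import *
s=r.get_state();print(s["joint_positions"].round(1),s["ee_pos"],s["eef_rot"],s["finger_gap"])
im=imaging.read_camera("wrist")[...,::-1]; cv2.imwrite("pics/w1.png",im)
E
```

```text
[ -26.5   26.1   34.8   99.1   -0.  -118.9] [ 0.5691 -0.2843  0.3564] [179.6043   0.1664 -87.6229] 0.04297246215033172
```

View pics/w1.png

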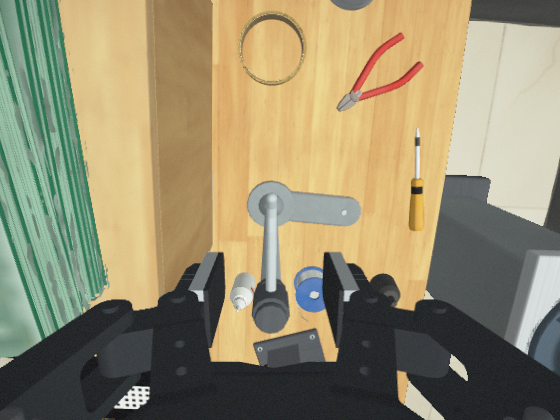

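The wrist picture shows the hook rod centred between the fingers, running from the cap at (272,308) to its tip at about (271,197). The wooden box is clear on the left. I'll descend and grip the rod lightly.

Call:
{"api": "drive_tool", "payload": {"motion": [[[-0.01, 0, 0.176, 0, 0], [0, 0, 0.176, 0, 0], [0, 0, 0, 0, 0.8], [0, 0, 0, 0, 0.8], [0, 0, 0, 0, 0.8]]]}}

```text
time_s: 4.6
ee_pos: [0.5699, -0.279, 0.2783]
eef_rot: [-179.7, -0.2, -87.5]
wrist_force: [0.3, -0.2, 0.8]
finger_gap: 0.0086
finger_force: 0.0
```

Call:
{"api": "drive_tool", "payload": {"motion": [[[0, 0, 0, 0, 0.8], [0, 0, 0, 0, 0.8]]]}}

```text
time_s: 4.8
ee_pos: [0.5694, -0.279, 0.2765]
eef_rot: [-179.8, -0.1, -87.5]
wrist_force: [-0.2, 0.3, 0.6]
finger_gap: 0.0084
finger_force: 0.0
```

Call:
{"api": "drive_tool", "payload": {"motion": [[[0, 0, 0.04, 0, 0.8], [-0.002, 0.03, 0, 0.089, 0.8], [-0.002, 0.03, 0, 0.089, 0.8], [-0.002, 0.03, 0, 0.089, 0.8], [-0.002, 0.03, 0, 0.089, 0.8]]]}}

```text
time_s: 5.3
ee_pos: [0.5396, -0.2719, 0.2639]
eef_rot: [-180.0, 0.0, -119.9]
wrist_force: [2.0, -0.1, -0.6]
finger_gap: 0.0082
finger_force: 0.6
```

Call:
{"api": "drive_tool", "payload": {"motion": [[[-0.002, 0.03, 0, 0.089, 0.8], [-0.002, 0.03, 0, 0.089, 0.8], [-0.002, 0.03, 0, 0.089, 0.8], [-0.002, 0.03, 0, 0.089, 0.8]]]}}

```text
time_s: 5.7
ee_pos: [0.5187, -0.2507, 0.2641]
eef_rot: [-180.0, 0.0, -151.9]
wrist_force: [1.8, -0.5, 0.2]
finger_gap: 0.0085
finger_force: 0.5
```

```bash
python3 - <<'E'
from lib import *
s=r.get_state();p=s["ee_pos"];print(p,s["eef_rot"],s["wrist_force"],s["torque"])
d=p[:2]-[.5668,-.2257];print("r",np.hypot(*d),"az",np.degrees(np.arctan2(d[1],d[0])))
E
```

```text
[ 0.5187 -0.2507  0.2641] [-179.9743    0.0134 -151.9003] [ 1.7575 -0.5003  0.1698] [-0.1319 -0.1999  0.0196]
r 0.054186446026024425 az -152.5049313281264
```

Call:
{"api": "drive_tool", "payload": {"motion": [[[-0.002, 0.03, 0, 0.09, 0.8], [-0.002, 0.03, 0, 0.09, 0.8], [-0.002, 0.03, 0, 0.09, 0.8], [-0.002, 0.031, 0, 0.091, 0.8], [0, 0, 0, 0, 0.8]]]}}

```text
time_s: 6.2
ee_pos: [0.5123, -0.2209, 0.2642]
eef_rot: [-180.0, -0.0, 175.9]
wrist_force: [0.8, 0.1, 0.4]
finger_gap: 0.0084
finger_force: 0.0
```

Call:
{"api": "drive_tool", "payload": {"motion": [[[0, 0, 0, 0, 0.4], [0, 0, 0, 0, 0.2], [0, 0, 0, 0, 0.2], [0, 0, -0.2, 0, 0.2], [0, 0, -0.2, 0, 0.2]]]}}

```text
time_s: 6.7
ee_pos: [0.5112, -0.2212, 0.3642]
eef_rot: [179.9, -0.2, 176.0]
wrist_force: [0.8, -0.1, 0.5]
finger_gap: 0.034
finger_force: 0.0
```

```bash
python3 - <<'E'
from lib import *
s=r.get_state();p=s["ee_pos"];print(p,s["eef_rot"],s["wrist_force"])
ims=[imaging.read_camera(n)[...,::-1] for n in("top","scene")]
a=cv2.resize(ims[0][140:290,190:390],(400,300),interpolation=cv2.INTER_CUBIC);b=cv2.resize(ims[1][140:290,200:400],(400,300),interpolation=cv2.INTER_CUBIC)
cv2.imwrite("pics/after_hook.png",np.hstack([a,b]))
E
```

```text
[ 0.5112 -0.2212  0.3642] [179.9268  -0.2273 176.0248] [ 0.7956 -0.0851  0.4702]
```

Call:
{"api": "drive_tool", "payload": {"motion": [[[0.076, 0.145, -0.06, 0, 1], [0.076, 0.145, -0.06, 0, 1], [0.076, 0.145, -0.06, 0, 1], [0.076, 0.145, -0.06, 0, 1], [0.076, 0.145, -0.06, 0, 1]]]}}

```text
time_s: 7.3
ee_pos: [0.4295, -0.0329, 0.4399]
eef_rot: [-180.0, 0.0, 176.0]
wrist_force: [0.4, 1.0, 0.3]
finger_gap: 0.0003
finger_force: 0.0
```

Call:
{"api": "drive_tool", "payload": {"motion": [[[0.076, 0.145, -0.06, 0, 1], [0.076, 0.145, -0.06, 0, 1], [0.076, 0.145, -0.06, 0, 1], [0.076, 0.145, -0.06, 0, 1]]]}}

```text
time_s: 7.7
ee_pos: [0.3639, 0.1171, 0.5]
eef_rot: [180.0, 0.0, 176.0]
wrist_force: [1.8, 1.6, 0.2]
finger_gap: -0.0002
finger_force: 0.0
```

Call:
{"api": "drive_tool", "payload": {"motion": [[[0, 0, 0, -0.08, 1], [0, 0, 0, -0.08, 1], [0, 0, 0, -0.081, 1]]]}}

```text
time_s: 8.0
ee_pos: [0.3647, 0.1165, 0.4994]
eef_rot: [-180.0, 0.0, -161.9]
wrist_force: [-0.2, -0.7, 0.1]
finger_gap: -0.0
finger_force: 0.0
```

```bash
python3 - <<'E'
from lib import *
s=r.get_state();print(s["joint_positions"].round(1),s["ee_pos"],s["eef_rot"],s["finger_gap"])
ims=[imaging.read_camera(n)[...,::-1] for n in("top","scene")]
a=cv2.resize(ims[0][150:270,290:390],(375,450),interpolation=cv2.INTER_CUBIC);b=cv2.resize(ims[1][140:300,190:400],(420,320),interpolation=cv2.INTER_CUBIC)
b=cv2.copyMakeBorder(b,0,130,0,0,cv2.BORDER_CONSTANT)
cv2.imwrite("pics/after_hook.png",np.hstack([a,b]))
E
```

```text
[ 17.7   2.4  24.2 111.7  -0.   -0.4] [0.3647 0.1165 0.4994] [-179.9933    0.0195 -161.9032] -2.079596432968765e-05
```

View pics/after_hook.png

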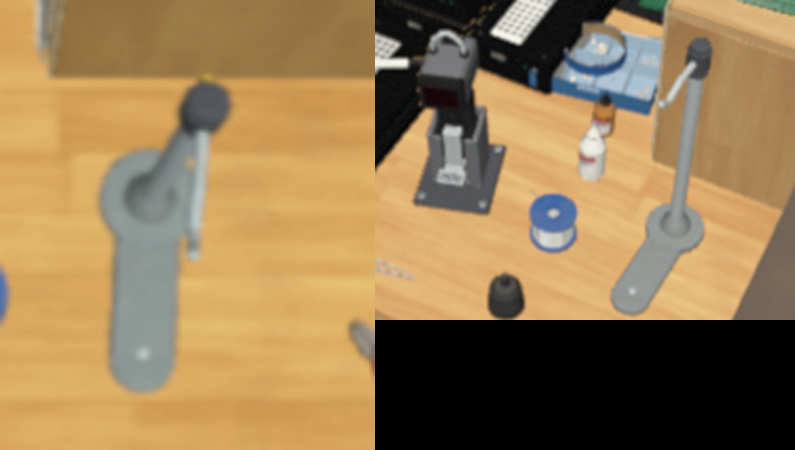

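The picture shows the hook pointing along the toe in both views: in the top view the rod goes from (203,130) to (194,253), parallel to the toe. Next I'll see how the arm behaves at its reach limit, since it has to tilt the tool.

Call:
{"api": "drive_tool", "payload": {"motion": [[[0.14, 0, -0.14, 0, 1], [0.14, 0, -0.14, 0, 1], [0.14, 0, -0.14, 0, 1], [0.14, 0, -0.14, 0, 1], [0.14, 0, -0.14, 0, 1]]]}}

```text
time_s: 8.6
ee_pos: [0.204, 0.0648, 0.612]
eef_rot: [180.0, 2.9, -162.6]
wrist_force: [-0.4, -0.7, -0.1]
finger_gap: 0.0003
finger_force: 0.0
```

```bash
python3 - <<'E'
from lib import *
s=r.get_state();print(s["joint_positions"].round(1),s["ee_pos"],s["eef_rot"],s["finger_gap"])
E
```

```text
[ 17.6  -8.2  34.5 129.9  -0.    0.2] [0.204  0.0648 0.612 ] [ 179.9912    2.9216 -162.583 ] 0.00030066247685086065
```

Call:
{"api": "drive_tool", "payload": {"motion": [[[0.08, 0, -0.18, 0, 1], [0.08, 0, -0.18, 0, 1], [0.08, 0, -0.18, 0, 1], [0.08, 0, -0.18, 0, 1], [0.08, 0, -0.18, 0, 1]]]}}

```text
time_s: 9.1
ee_pos: [0.1326, 0.0421, 0.6349]
eef_rot: [180.0, 11.3, -162.6]
wrist_force: [0.8, -0.1, 0.8]
finger_gap: -0.0003
finger_force: 0.0
```

```bash
python3 - <<'E'
from lib import *
s=r.get_state();print(s["joint_positions"].round(1),s["ee_pos"],s["eef_rot"],s["finger_gap"])
E
```

```text
[ 17.6 -17.9  33.3 129.9  -0.    0.2] [0.1326 0.0421 0.6349] [ 179.9635   11.262  -162.5897] -0.00031373987002509754
```

Call:
{"api": "drive_tool", "payload": {"motion": [[[-0.04, 0, -0.19, 0, 1], [-0.04, 0, -0.19, 0, 1], [-0.04, 0, -0.19, 0, 1], [-0.04, 0, -0.19, 0, 1], [-0.04, 0, -0.19, 0, 1]]]}}

```text
time_s: 9.6
ee_pos: [0.1733, 0.055, 0.6931]
eef_rot: [179.9, 20.1, -162.6]
wrist_force: [-0.9, 0.1, -0.3]
finger_gap: 0.0
finger_force: 0.0
```

```bash
python3 - <<'E'
from lib import *
s=r.get_state();print(s["joint_positions"].round(1),s["ee_pos"],s["eef_rot"],s["finger_gap"])
E
```

```text
[ 17.6 -14.7  45.2 129.9   0.    0.2] [0.1733 0.055  0.6931] [ 179.9285   20.069  -162.598 ] 2.0651732439519615e-05
```

Call:
{"api": "drive_tool", "payload": {"motion": [[[-0.06, 0, -0.18, 0, 1], [-0.06, 0, -0.18, 0, 1], [-0.06, 0, -0.18, 0, 1], [-0.06, 0, -0.18, 0, 1], [-0.06, 0, -0.18, 0, 1]]]}}

```text
time_s: 10.1
ee_pos: [0.1948, 0.0618, 0.7505]
eef_rot: [179.9, 29.3, -162.6]
wrist_force: [-1.2, -0.4, 0.5]
finger_gap: 0.0001
finger_force: 0.0
```

Call:
{"api": "drive_tool", "payload": {"motion": [[[-0.09, 0, -0.17, 0, 1], [-0.09, 0, -0.17, 0, 1], [-0.09, 0, -0.17, 0, 1]]]}}

```text
time_s: 10.4
ee_pos: [0.2093, 0.0664, 0.787]
eef_rot: [179.9, 35.0, -162.6]
wrist_force: [0.7, 0.1, 0.2]
finger_gap: -0.0002
finger_force: 0.0
```

```bash
python3 - <<'E'
from lib import *
s=r.get_state();print(s["joint_positions"].round(1),s["ee_pos"],s["eef_rot"],s["finger_gap"])
E
```

```text
[ 17.6 -11.2  63.7 129.9  -0.    0.2] [0.2093 0.0664 0.787 ] [ 179.8686   34.9689 -162.628 ] -0.000168577591781537
```

```bash
python3 - <<'E'
from lib import *
q=(.5345,.0359,.3082)
def pr(p):
    X=P(*q,p);a=proj("top",X)[0];b=proj("scene",X)[0]
    print(p,"topc",((a-[190,150]+.5)*4-.5).round(),"scenec",((b-[200,145]+.5)*3.75-.5).round())
for p in [(-.0555,.016,.045),(-.0555,-.016,.045),(-.0365,.016,.045),(-.029,0,.045),(.024,.025,.205),(.024,-.025,.205),(-.05,.025,.205),(-.05,-.025,.205),(-.05,.025,.157),(-.05,-.025,.157),(-.007,.017,.205),(-.007,-.017,.205),(-.007,0,.234)]: pr(p)
E
```

```text
(-0.0555, 0.016, 0.045) topc [132. 351.] scenec [ 80. 319.]
(-0.0555, -0.016, 0.045) topc [183. 335.] scenec [131. 326.]
(-0.0365, 0.016, 0.045) topc [123. 321.] scenec [ 87. 295.]
(-0.029, 0, 0.045) topc [145. 302.] scenec [115. 289.]
(0.024, 0.025, 0.205) topc [ 29. 184.] scenec [75. 37.]
(0.024, -0.025, 0.205) topc [121. 155.] scenec [160.  47.]
(-0.05, 0.025, 0.205) topc [ 68. 319.] scenec [ 43. 127.]
(-0.05, -0.025, 0.205) topc [162. 290.] scenec [131. 138.]
(-0.05, 0.025, 0.157) topc [ 84. 329.] scenec [ 51. 186.]
(-0.05, -0.025, 0.157) topc [173. 301.] scenec [136. 197.]
(-0.007, 0.017, 0.205) topc [ 60. 235.] scenec [76. 75.]
(-0.007, -0.017, 0.205) topc [123. 215.] scenec [134.  82.]
(-0.007, 0, 0.234) topc [ 82. 216.] scenec [101.  41.]
```

Call:
{"api": "drive_tool", "payload": {"motion": [[[-0.02, 0, 0.18, 0, 1], [-0.02, 0, 0.18, 0, 1], [0.1, 0, 0.16, 0, 1]]]}}

```text
time_s: 10.7
ee_pos: [0.261, 0.0828, 0.6923]
eef_rot: [179.9, 34.8, -162.6]
wrist_force: [-0.3, -0.0, 0.3]
finger_gap: -0.0001
finger_force: 0.0
```

```bash
cat >> lib.py <<'E'
from scipy.spatial.transform import Rotation as Rot
def go(target,n=None,frm=None):
    s=r.get_state();p=np.array(s["ee_pos"]) if frm is None else np.array(frm)
    Rm=Rot.from_euler("xyz",s["eef_rot"],degrees=True).as_matrix()
    d=Rm.T@(np.array(target)-p);n=n or int(np.ceil(np.linalg.norm(d)/.048))
    print("at",p.round(4),np.round(s["eef_rot"],2),"total",(d/.25).round(4),"rows",n,"each",(d/.25/n).round(4))
C=np.array([.5325,.035]);A=np.radians(17.66)
def cr(f,l,z):return P(C[0],C[1],A,(f,l,z))
E
python3 -c "
from lib import *
go(cr(-.16,0,.12))"
```

```text
at [0.261  0.0828 0.6923] [ 179.87   34.83 -162.62] total [ 1.029  -0.5149  2.0718] rows 13 each [ 0.0792 -0.0396  0.1594]
```

Call:
{"api": "drive_tool", "payload": {"motion": [[[0.079, -0.04, 0.159, 0, 1], [0.079, -0.04, 0.159, 0, 1], [0.079, -0.04, 0.159, 0, 1], [0.079, -0.04, 0.159, 0, 1], [0.079, -0.04, 0.159, 0, 1]]]}}

```text
time_s: 11.2
ee_pos: [0.3039, 0.0436, 0.4728]
eef_rot: [179.9, 34.9, -162.6]
wrist_force: [0.1, -0.6, 0.1]
finger_gap: 0.0
finger_force: 0.0
```

Call:
{"api": "drive_tool", "payload": {"motion": [[[0.079, -0.04, 0.159, 0, 1], [0.079, -0.04, 0.159, 0, 1], [0.079, -0.04, 0.159, 0, 1], [0.079, -0.04, 0.159, 0, 1], [0.079, -0.04, 0.159, 0, 1]]]}}

```text
time_s: 11.7
ee_pos: [0.3502, 0.0059, 0.2536]
eef_rot: [179.9, 34.9, -162.6]
wrist_force: [1.0, -0.6, -0.9]
finger_gap: -0.0004
finger_force: 0.0
```

Call:
{"api": "drive_tool", "payload": {"motion": [[[0.079, -0.04, 0.159, 0, 1], [0.079, -0.04, 0.159, 0, 1], [0.079, -0.04, 0.159, 0, 1], [0, 0, 0, 0, 1]]]}}

```text
time_s: 12.1
ee_pos: [0.3751, -0.0159, 0.1181]
eef_rot: [179.5, 34.4, -162.9]
wrist_force: [-0.4, -0.7, -0.3]
finger_gap: 0.0001
finger_force: 0.0
```

```bash
python3 - <<'E'
from lib import *
go(cr(-.16,0,.12))
s=r.get_state();im=imaging.read_camera("wrist");cv2.imwrite("pics/w2.png",im[...,::-1])
print(s["joint_positions"].round(1))
# predict tab/plate corners in wrist image
T=np.eye(4);T[:3,:3]=Rot.from_euler("xyz",s["eef_rot"],degrees=True).as_matrix();T[:3,3]=s["ee_pos"]
M=np.linalg.inv(T@np.array(I["wrist"]["hand_eye"]))
for p in [(-.0555,.016,.045),(-.0555,-.016,.045),(-.0642,.046,.008),(-.0642,-.046,.008),(-.05,.025,.157),(-.05,-.025,.157)]:
    print(p,cv2.projectPoints(np.array([cr(*p)]),cv2.Rodrigues(M[:3,:3])[0],M[:3,3],np.array(I["wrist"]["intrinsics"]),np.array(I["wrist"]["D"]))[0].round(0).ravel())
E
```

```text
at [ 0.3751 -0.0159  0.1181] [ 179.51   34.39 -162.86] total [-0.0222  0.0033  0.0061] rows 1 each [-0.0222  0.0033  0.0061]
[-17.6 -14.  -59.4  15.5  19.2 -29.9]
(-0.0555, 0.016, 0.045) [293. 266.]
(-0.0555, -0.016, 0.045) [253. 267.]
(-0.0642, 0.046, 0.008) [327. 222.]
(-0.0642, -0.046, 0.008) [218. 224.]
(-0.05, 0.025, 0.157) [316. 430.]
(-0.05, -0.025, 0.157) [233. 430.]
```

View pics/w2.png

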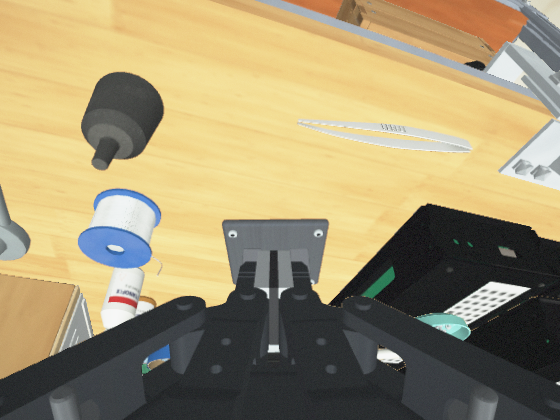

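The wrist picture shows the plate's front corners at (222,221) and (328,219), where I predicted (218,224) and (327,222). The cradle is therefore about 1–2 mm left and nearer than fitted. I'll correct for that and move in low.

```bash
sed -i 's/C=np.array(.*; *A/C=np.array([.5313,.0357]);A/; s/^C=np.array(\[.5325,.035\])/C=np.array([.5313,.0357])/' lib.py; grep -n "^C=" lib.py; python3 -c "
from lib import *
a=cr(-.10,0,.066);b=cr(-.0471,0,.066)
go(a);go(b,frm=a);go(cr(-.0471,0,.0535),1,frm=b)"
```

```text
22:C=np.array([.5313,.0357]);A=np.radians(17.66)
at [ 0.3759 -0.0159  0.1209] [ 179.59   34.51 -162.77] total [-0.0856  0.0076  0.3252] rows 2 each [-0.0428  0.0038  0.1626]
at [0.436  0.0054 0.066 ] [ 179.59   34.51 -162.77] total [-0.1744  0.0007  0.1199] rows 2 each [-0.0872  0.0004  0.0599]
at [0.4864 0.0214 0.066 ] [ 179.59   34.51 -162.77] total [ 0.0283 -0.0003  0.0412] rows 1 each [ 0.0283 -0.0003  0.0412]
```

Call:
{"api": "drive_tool", "payload": {"motion": [[[-0.043, 0.004, 0.163, 0, 1], [-0.043, 0.004, 0.163, 0, 1], [0, 0, 0, 0, 1]]]}}

```text
time_s: 12.45
ee_pos: [0.4419, 0.0061, 0.0679]
eef_rot: [179.8, 34.8, -162.4]
wrist_force: [-0.3, 0.1, -0.3]
finger_gap: -0.0001
finger_force: 0.0
```

Call:
{"api": "drive_tool", "payload": {"motion": [[[-0.058, 0, 0.04, 0, 1], [-0.058, 0, 0.04, 0, 1], [-0.058, 0, 0.04, 0, 1], [0, 0, 0, 0, 1]]]}}

```text
time_s: 12.85
ee_pos: [0.4928, 0.0217, 0.072]
eef_rot: [-179.9, 35.2, -162.2]
wrist_force: [-0.1, -0.2, -0.1]
finger_gap: -0.0001
finger_force: 0.0
```

```bash
python3 -c "
from lib import *
go(cr(-.0471,0,.0535),1);s=r.get_state();print(s['wrist_force'],s['joint_positions'].round(1))"
```

```text
at [0.4928 0.0217 0.072 ] [-179.87   35.17 -162.24] total [0.0627 0.0067 0.0461] rows 1 each [0.0627 0.0067 0.0461]
[-0.0554 -0.2082 -0.0717] [ -5.2   3.9 -56.9  -3.8  12.9 -19.1]
```

Call:
{"api": "drive_tool", "payload": {"motion": [[[0.03, 0.006, 0.0, 0, 1], [0.023, 0, 0.021, 0, 1], [0, 0, 0, 0, 1]]]}}

```text
time_s: 13.15
ee_pos: [0.4792, 0.0202, 0.0564]
eef_rot: [179.9, 34.8, -162.4]
wrist_force: [0.2, -0.2, 0.0]
finger_gap: 0.0001
finger_force: 0.0
```

```bash
python3 -c "
from lib import *
go(cr(-.0471,0,.0535),1);s=r.get_state();print(s['wrist_force'])"
```

```text
at [0.4792 0.0202 0.0564] [ 179.94   34.77 -162.41] total [-0.0172 -0.0042  0.0261] rows 1 each [-0.0172 -0.0042  0.0261]
[ 0.2016 -0.2291  0.0096]
```

Call:
{"api": "drive_tool", "payload": {"motion": [[[-0.023, 0, -0.033, 0, 1], [-0.026, -0.004, 0.018, 0, 1], [0, 0, 0, 0, 1], [0, 0, 0, 0, 1]]]}}

```text
time_s: 13.55
ee_pos: [0.4891, 0.0218, 0.0673]
eef_rot: [-180.0, 34.9, -162.4]
wrist_force: [-0.1, 0.2, -0.3]
finger_gap: 0.0001
finger_force: 0.0
```

```bash
python3 -c "
from lib import *
go(cr(-.0471,0,.0535),1);s=r.get_state();print(s['wrist_force'])"
```

```text
at [0.4891 0.0218 0.0673] [-180.     34.88 -162.35] total [0.0403 0.0019 0.0393] rows 1 each [0.0403 0.0019 0.0393]
[-0.1026  0.2496 -0.3291]
```

Call:
{"api": "drive_tool", "payload": {"motion": [[[0.009, 0, -0.006, 0, 1], [0.009, 0.001, 0.013, 0, 1], [0.009, 0, 0.013, 0, 1], [0, 0, 0, 0, 1]]]}}

```text
time_s: 13.95
ee_pos: [0.4858, 0.0212, 0.0585]
eef_rot: [180.0, 34.8, -162.4]
wrist_force: [-0.1, -0.6, -1.0]
finger_gap: 0.0001
finger_force: 0.0
```

Call:
{"api": "drive_tool", "payload": {"motion": [[[0.007, 0, 0.01, 0, 1], [0, 0, 0, 0, 1]]]}}

```text
time_s: 14.15
ee_pos: [0.4864, 0.0212, 0.0561]
eef_rot: [180.0, 34.9, -162.4]
wrist_force: [-0.2, -0.3, 1.5]
finger_gap: 0.0001
finger_force: 0.9
```

Call:
{"api": "drive_tool", "payload": {"motion": [[[0.007, 0, 0.01, 0, 1], [0, 0, 0, 0, 1]]]}}

```text
time_s: 14.35
ee_pos: [0.4866, 0.0212, 0.0535]
eef_rot: [-180.0, 34.9, -162.3]
wrist_force: [-4.1, -0.7, 6.4]
finger_gap: -0.0002
finger_force: 3.6
```

Call:
{"api": "drive_tool", "payload": {"motion": [[[0.009, 0, 0.009, 0, 1], [0, 0, 0, 0, 1], [0, 0, 0, 0, 1]]]}}

```text
time_s: 14.65
ee_pos: [0.4864, 0.0211, 0.0506]
eef_rot: [-180.0, 34.9, -162.3]
wrist_force: [-0.2, 1.0, 2.8]
finger_gap: 0.0
finger_force: 1.4
```

Call:
{"api": "drive_tool", "payload": {"motion": [[[0.007, 0, 0.01, 0, 1], [0, 0, 0, 0, 1], [0, 0, 0, 0, 1]]]}}

```text
time_s: 14.95
ee_pos: [0.4866, 0.0211, 0.0477]
eef_rot: [-180.0, 35.0, -162.3]
wrist_force: [-1.1, 0.7, 9.5]
finger_gap: -0.0002
finger_force: 4.6
```

```bash
python3 - <<'E'
from lib import *
s=r.get_state();print(s["ee_pos"],s["wrist_force"])
ims=[imaging.read_camera(n)[...,::-1] for n in("top","scene")]
a=cv2.resize(ims[0][150:270,185:285],(375,450),interpolation=cv2.INTER_CUBIC);b=cv2.resize(ims[1][140:260,190:290],(375,450),interpolation=cv2.INTER_CUBIC)
cv2.imwrite("pics/pressed.png",np.hstack([a,b]))
E
```

```text
[0.4866 0.0211 0.0477] [-1.0526  0.7307  9.5121]
```

View pics/pressed.png

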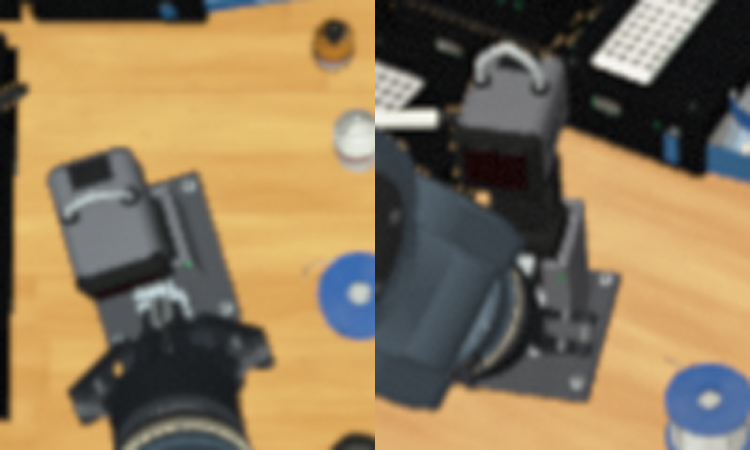

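The scene picture shows the bail arch about 4.5 px (12 mm) higher than before, and the force dropped after about 5 mm of travel, so the latch let go and the reader popped up. Next I'll retreat and go over for the grasp.

```bash
python3 -c "
from lib import *
a=cr(-.15,0,.06);b=cr(-.15,0,.28);c=cr(-.057,0,.276);d=cr(0,0,.194)
go(a);go(b,frm=a);go(c,frm=b);go(d,frm=c)"
```

```text
at [0.4866 0.0212 0.0478] [-179.98   34.99 -162.32] total [ 0.3095  0.0013 -0.2764] rows 3 each [ 0.1032  0.0004 -0.0921]
at [ 0.3884 -0.0098  0.06  ] [-179.98   34.99 -162.32] total [-0.5046 -0.0002 -0.7209] rows 5 each [-0.1009 -0.     -0.1442]
at [ 0.3884 -0.0098  0.28  ] [-179.98   34.99 -162.32] total [-0.2956 -0.0001  0.2264] rows 2 each [-0.1478 -0.      0.1132]
at [0.477  0.0184 0.276 ] [-179.98   34.99 -162.32] total [0.0013 0.     0.3995] rows 3 each [0.0004 0.     0.1332]
```

Call:
{"api": "drive_tool", "payload": {"motion": [[[-0.01, 0, -0.014, 0, 1], [0.1, 0, -0.07, 0, 1], [0.1, 0, -0.07, 0, 1], [0.1, 0, -0.07, 0, 1]]]}}

```text
time_s: 15.45
ee_pos: [0.4015, -0.0089, 0.057]
eef_rot: [179.7, 34.3, -162.3]
wrist_force: [0.1, -0.0, -0.6]
finger_gap: -0.0003
finger_force: 0.0
```

Call:
{"api": "drive_tool", "payload": {"motion": [[[-0.1, 0, -0.144, 0, -1], [-0.1, 0, -0.144, 0, -1], [-0.1, 0, -0.144, 0, -1], [-0.1, 0, -0.144, 0, -1], [-0.1, 0, -0.144, 0, -1]]]}}

```text
time_s: 15.95
ee_pos: [0.4032, -0.0092, 0.2785]
eef_rot: [179.8, 34.4, -162.4]
wrist_force: [1.5, 0.3, -0.1]
finger_gap: 0.0722
finger_force: 0.0
```

Call:
{"api": "drive_tool", "payload": {"motion": [[[0, 0, 0, 0, -1], [0, 0, 0, 0, -1]]]}}

```text
time_s: 16.15
ee_pos: [0.4043, -0.0094, 0.2771]
eef_rot: [179.8, 34.5, -162.3]
wrist_force: [-0.1, 0.1, -1.0]
finger_gap: 0.0853
finger_force: 0.0
```

```bash
python3 -c "
from lib import *
c=cr(-.057,0,.276);d=cr(0,0,.194)
go(c);go(d,frm=c)"
```

```text
at [ 0.4043 -0.0094  0.2771] [ 179.82   34.47 -162.33] total [-0.2536  0.0172  0.1796] rows 2 each [-0.1268  0.0086  0.0898]
at [0.477  0.0184 0.276 ] [ 179.82   34.47 -162.33] total [-0.0023 -0.0013  0.3995] rows 3 each [-0.0008 -0.0004  0.1332]
```

Call:
{"api": "drive_tool", "payload": {"motion": [[[-0.127, 0.009, 0.09, 0, -1], [-0.127, 0.008, 0.09, 0, -1], [0, 0, 0.133, 0, -1], [0, 0, 0.133, 0, -1], [0, 0, 0.1, 0, -1]]]}}

```text
time_s: 16.65
ee_pos: [0.525, 0.0352, 0.1956]
eef_rot: [179.6, 34.1, -162.4]
wrist_force: [-0.0, 0.2, -0.6]
finger_gap: 0.0857
finger_force: 0.0
```

Call:
{"api": "drive_tool", "payload": {"motion": [[[0, 0, 0.033, 0, -1], [0, 0, 0, 0, -1], [0, 0, 0, 0, -1]]]}}

```text
time_s: 16.95
ee_pos: [0.5302, 0.0359, 0.1932]
eef_rot: [179.7, 34.4, -162.4]
wrist_force: [1.0, 0.5, 0.3]
finger_gap: 0.0857
finger_force: 0.0
```

```bash
python3 -c "
from lib import *
go(cr(0,0,.194));print(r.get_state()['wrist_force'])"
```

```text
at [0.5302 0.0359 0.1932] [ 179.75   34.39 -162.37] total [-0.0049 -0.002  -0.0005] rows 1 each [-0.0049 -0.002  -0.0005]
[1.027  0.5045 0.3269]
```

Call:
{"api": "drive_tool", "payload": {"motion": [[[0, 0, 0, 0, 0.1], [0, 0, 0, 0, 0.15], [0, 0, 0, 0, 0.18], [0, 0, 0, 0, 0.2]]]}}

```text
time_s: 17.35
ee_pos: [0.5311, 0.0358, 0.1944]
eef_rot: [179.8, 34.5, -162.3]
wrist_force: [-4.0, -1.8, 7.4]
finger_gap: 0.0494
finger_force: 63.7
```

Call:
{"api": "drive_tool", "payload": {"motion": [[[0, 0, 0, 0, 1], [0, 0, 0, 0, 1], [0, 0, 0, 0, 1], [0, 0, 0, 0, 1]]]}}

```text
time_s: 17.75
ee_pos: [0.5311, 0.0358, 0.1944]
eef_rot: [179.8, 34.5, -162.3]
wrist_force: [-4.3, -1.7, 7.3]
finger_gap: 0.0491
finger_force: 63.7
```

```bash
python3 -c "
from lib import *
s=r.get_state();print(s['wrist_force'],s['torque'],s['ee_pos'],s['eef_rot'])"
```

```text
[-4.3416 -1.666   7.3014] [-0.4393  0.7104 -0.0783] [0.5311 0.0358 0.1944] [ 179.8274   34.5321 -162.3401]
```

Call:
{"api": "drive_tool", "payload": {"motion": [[[-0.023, 0, -0.033, 0, 1], [-0.023, 0, -0.033, 0, 1], [0, 0, 0, 0, 1]]]}}

```text
time_s: 18.05
ee_pos: [0.5314, 0.036, 0.2146]
eef_rot: [179.8, 34.5, -162.3]
wrist_force: [-0.3, -0.8, -0.4]
finger_gap: 0.0493
finger_force: 63.3
```

```bash
python3 -c "
from lib import *
s=r.get_state();print(s['wrist_force'],s['torque'],s['ee_pos'],s['eef_rot'],s['finger_gap']);p=s['ee_pos'];go([.5311,.0358,.2644])"
```

```text
[-0.258  -0.7999 -0.3874] [-0.2084  0.5906  0.0007] [0.5314 0.036  0.2146] [ 179.7938   34.5263 -162.3348] 0.04930362103272591
at [0.5314 0.036  0.2146] [ 179.79   34.53 -162.33] total [-0.1119  0.     -0.1648] rows 2 each [-0.0559  0.     -0.0824]
```

Call:
{"api": "drive_tool", "payload": {"motion": [[[-0.045, 0, -0.066, 0, 1], [-0.045, 0, -0.066, 0, 1], [-0.045, 0, -0.066, 0, 1], [-0.1, 0, -0.145, 0, 1], [0, 0, 0, 0, 1]]]}}

```text
time_s: 18.55
ee_pos: [0.5333, 0.0356, 0.3232]
eef_rot: [180.0, 34.9, -162.2]
wrist_force: [0.3, -0.4, -1.8]
finger_gap: 0.0496
finger_force: 64.2
```

```bash
python3 -c "
from lib import *
s=r.get_state();print(s['wrist_force'],s['torque'],s['ee_pos'],s['eef_rot'],s['finger_gap'],s['joint_positions'].round(1))
im=imaging.read_camera('scene')[...,::-1];cv2.imwrite('pics/lift.png',cv2.resize(im[90:290,140:400],(780,600),interpolation=cv2.INTER_CUBIC))"
```

```text
[ 0.3153 -0.4454 -1.832 ] [-0.2649  0.6814 -0.0278] [0.5333 0.0356 0.3232] [ 179.9596   34.888  -162.2403] 0.049607313534175884 [ -2.6  -9.5 -24.1  42.3  11.5 -16.9]
```

View pics/lift.png

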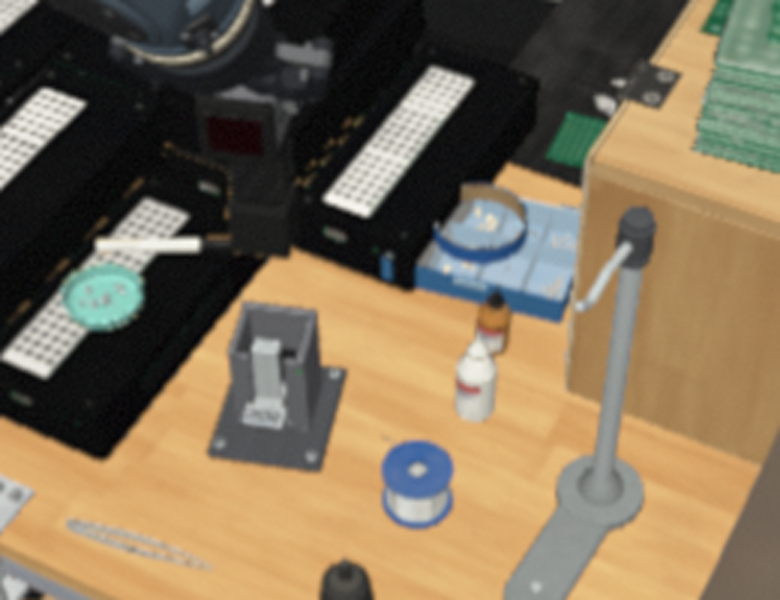

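The picture shows the reader lifted clear and upright, with its foot's bottom front edge from about (234,252) to (290,257). The cradle is empty and the bystanders haven't moved. I'll check where the reader sits in the grip.

```bash
python3 - <<'E'
from lib import *
o=np.array([C[0]+.0022,C[1]-.0002,.1878])
for p in [(-.022,.022,0),(-.022,-.022,0),(.015,-.022,0),(-.022,.022,.044),(-.022,-.022,.044),(-.05,.025,.11),(-.05,-.025,.11),(-.05,-.025,.158)]:
    for dz in(0,-.006):
        X=P(o[0],o[1],A,(p[0],p[1],p[2]+o[2]+dz));b=proj("scene",X)[0]
        print(p,dz,((b-[140,90]+.5)*3-.5).round())
E
```

```text
(-0.022, 0.022, 0) 0 [230. 257.]
(-0.022, 0.022, 0) -0.006 [231. 263.]
(-0.022, -0.022, 0) 0 [291. 265.]
(-0.022, -0.022, 0) -0.006 [291. 271.]
(0.015, -0.022, 0) 0 [302. 229.]
(0.015, -0.022, 0) -0.006 [302. 235.]
(-0.022, 0.022, 0.044) 0 [225. 212.]
(-0.022, 0.022, 0.044) -0.006 [225. 219.]
(-0.022, -0.022, 0.044) 0 [287. 220.]
(-0.022, -0.022, 0.044) -0.006 [287. 226.]
(-0.05, 0.025, 0.11) 0 [200. 167.]
(-0.05, 0.025, 0.11) -0.006 [201. 174.]
(-0.05, -0.025, 0.11) 0 [275. 176.]
(-0.05, -0.025, 0.11) -0.006 [276. 183.]
(-0.05, -0.025, 0.158) 0 [270. 119.]
(-0.05, -0.025, 0.158) -0.006 [271. 126.]
```

```bash
python3 -c "
from lib import *
W0=[.4388,-.2142,.3232];W1=[.4388,-.2142,.242];W2=[.5136,-.2194,.242]
go(W0,8);go(W1,3,W0);go(W2,4,W1)"
```

```text
at [0.5322 0.0356 0.3199] [ 179.88   34.67 -162.29] total [ 0.535  -0.8373 -0.3878] rows 8 each [ 0.0669 -0.1047 -0.0485]
at [ 0.4388 -0.2142  0.3232] [ 179.88   34.67 -162.29] total [ 0.1848 -0.0006  0.2671] rows 3 each [ 0.0616 -0.0002  0.089 ]
at [ 0.4388 -0.2142  0.242 ] [ 179.88   34.67 -162.29] total [-0.2292 -0.1111  0.1583] rows 4 each [-0.0573 -0.0278  0.0396]
```

Call:
{"api": "drive_tool", "payload": {"motion": [[[0.067, -0.105, -0.049, 0, 1], [0.067, -0.105, -0.049, 0, 1], [0.067, -0.105, -0.048, 0, 1], [0.067, -0.105, -0.048, 0, 1]]]}}

```text
time_s: 19.0
ee_pos: [0.4828, -0.0901, 0.317]
eef_rot: [179.7, 34.3, -162.4]
wrist_force: [0.4, -1.3, -2.7]
finger_gap: 0.0494
finger_force: 64.6
```

Call:
{"api": "drive_tool", "payload": {"motion": [[[0.067, -0.105, -0.049, 0, 1], [0.067, -0.105, -0.049, 0, 1], [0.067, -0.104, -0.048, 0, 1], [0.067, -0.104, -0.048, 0, 1], [0, 0, 0, 0, 1]]]}}

```text
time_s: 19.5
ee_pos: [0.4362, -0.2174, 0.3185]
eef_rot: [179.6, 34.3, -162.7]
wrist_force: [0.1, -0.4, -3.5]
finger_gap: 0.0494
finger_force: 65.0
```

```bash
python3 -c "
from lib import *
W1=[.4388,-.2142,.242];go(W1,3);s=r.get_state();print(s['joint_positions'].round(1),s['wrist_force'],s['finger_gap'])"
```

```text
at [ 0.4362 -0.2174  0.3185] [ 179.63   34.29 -162.67] total [0.1611 0.0073 0.2608] rows 3 each [0.0537 0.0024 0.0869]
[-44.3  -4.8 -18.2  58.9  29.9 -57. ] [ 0.1405 -0.4048 -3.4864] 0.04940635184443879
```

Call:
{"api": "drive_tool", "payload": {"motion": [[[0.054, 0.002, 0.087, 0, 1], [0.054, 0.002, 0.087, 0, 1], [0.053, 0.002, 0.087, 0, 1], [0, 0, 0, 0, 1], [0, 0, 0, 0, 1]]]}}

```text
time_s: 20.0
ee_pos: [0.4402, -0.2107, 0.2437]
eef_rot: [179.6, 34.4, -162.4]
wrist_force: [-0.2, -1.1, -2.5]
finger_gap: 0.0492
finger_force: 64.7
```

```bash
python3 - <<'E'
from lib import *
W2=[.5136,-.2194,.242];go([.4388,-.2142,.242]);go(W2,6)
t,s=[imaging.read_camera(n)[...,::-1] for n in("top","scene")]
a=cv2.resize(t[150:270,270:370],(400,480),interpolation=cv2.INTER_CUBIC);b=cv2.resize(s[130:250,260:360],(400,480),interpolation=cv2.INTER_CUBIC)
cv2.imwrite("pics/pre.png",np.hstack([a,b]))
E
```

```text
at [ 0.4402 -0.2107  0.2437] [ 179.64   34.39 -162.39] total [ 0.0119 -0.0115  0.0002] rows 1 each [ 0.0119 -0.0115  0.0002]
at [ 0.4402 -0.2107  0.2437] [ 179.64   34.39 -162.39] total [-0.2183 -0.1228  0.1571] rows 6 each [-0.0364 -0.0205  0.0262]
```

Call:
{"api": "drive_tool", "payload": {"motion": [[[0.003, -0.014, 0.003, 0, 1], [0, 0, 0, 0, 1], [0, 0, 0, 0, 1]]]}}

```text
time_s: 20.4
ee_pos: [0.4416, -0.2152, 0.2438]
eef_rot: [179.8, 34.5, -162.3]
wrist_force: [0.7, -0.8, -3.2]
finger_gap: 0.0494
finger_force: 64.8
```

```bash
python3 - <<'E'
from lib import *
W2=[.5136,-.2194,.242];go([.4388,-.2142,.242]);go(W2,6)
E
```

```text
at [ 0.4416 -0.2152  0.2438] [ 179.81   34.46 -162.34] total [0.0118 0.0073 0.0006] rows 1 each [0.0118 0.0073 0.0006]
at [ 0.4416 -0.2152  0.2438] [ 179.81   34.46 -162.34] total [-0.2181 -0.1038  0.158 ] rows 6 each [-0.0363 -0.0173  0.0263]
```

Call:
{"api": "drive_tool", "payload": {"motion": [[[-0.036, -0.017, 0.026, 0, 1], [-0.036, -0.017, 0.026, 0, 1], [-0.036, -0.017, 0.026, 0, 1], [0, 0, 0, 0, 1]]]}}

```text
time_s: 20.8
ee_pos: [0.4788, -0.2169, 0.2425]
eef_rot: [179.8, 34.5, -162.3]
wrist_force: [-0.6, 0.6, -2.6]
finger_gap: 0.049
finger_force: 64.9
```

```bash
python3 - <<'E'
from lib import *
W2=[.5136,-.2194,.242];go(W2,4)
t,s=[imaging.read_camera(n)[...,::-1] for n in("top","scene")]
a=cv2.resize(t[150:250,290:370],(400,500),interpolation=cv2.INTER_CUBIC);b=cv2.resize(s[140:240,280:360],(400,500),interpolation=cv2.INTER_CUBIC)
cv2.imwrite("pics/pre2.png",np.hstack([a,b]))
E
```

```text
at [ 0.4788 -0.2169  0.2425] [ 179.8    34.47 -162.26] total [-0.1058 -0.0522  0.0748] rows 4 each [-0.0265 -0.0131  0.0187]
```

View pics/pre2.png

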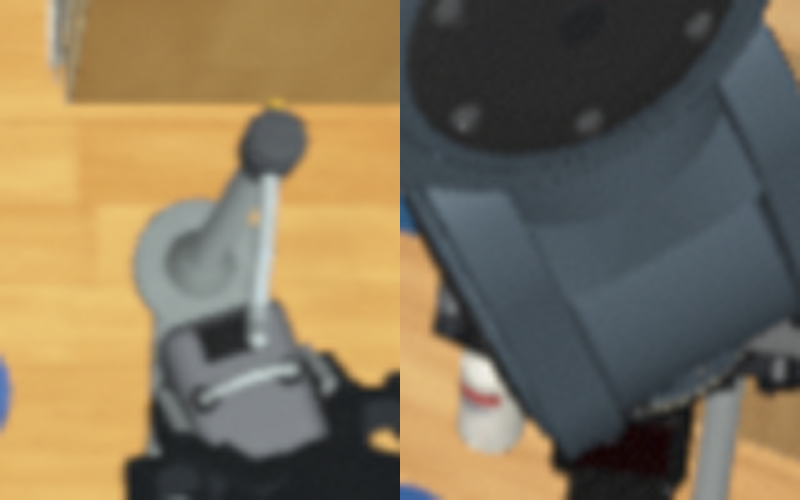

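The top view shows the hook tip at (259,340), the bail feet at (207,397) and (292,370), and the arch apex at about (251,373). The hook passes a little right of the bail's middle, so I'll quantify the offset.

```bash
python3 - <<'E'
from lib import *
f=lambda x,y:("top",290+(x+.5)/5-.5,150+(y+.5)/5-.5)
px=lambda X:((proj("top",X)[0]-[290,150]+.5)*5-.5).round(1)
S=(.5668,-.2257);u=np.radians(176)
for d,z in((.0775,.280),(.074,.2835),(.04,.2835)):print("hook",d,px([S[0]+d*np.cos(u),S[1]+d*np.sin(u),z]))
T=np.array([.4788,-.2169,.2425]);
def rd(p):return P(T[0],T[1],A,(p[0],p[1],T[2]-.1354+p[2]))
for p in((-.007,.017,.158),(-.007,-.017,.158),(-.007,0,.187),(.024,.025,.158),(.024,-.025,.158)):print(p,px(rd(p)))
fit(lambda q,k:P(q[0],q[1],A,(k[0],k[1],T[2]-.1354+k[2])),[(f(207,397),(-.007,.0165,.158)),(f(292,370),(-.007,-.0165,.158)),(f(250,374),(-.007,0,.187))],T[:2])
E
```

```text
hook 0.0775 [258.2 351.5]
hook 0.074 [259.9 340.9]
hook 0.04 [264.5 251. ]
(-0.007, 0.017, 0.158) [208.1 415.5]
(-0.007, -0.017, 0.158) [293.1 388.3]
(-0.007, 0, 0.187) [260.6 393.7]
(0.024, 0.025, 0.158) [162.3 344.4]
(0.024, -0.025, 0.158) [286.7 304.9]
[ 0.4859 -0.2157]
[[-0.2, -0.1], [-0.8, 0.0], [1.4, 0.1]]
```

```bash
python3 - <<'E'
from lib import *
go([.4788,-.2192,.2425],1);go([.5063,-.2211,.2425],3,[.4788,-.2192,.2425]);print(r.get_state()["ee_pos"])
E
```

```text
at [ 0.4773 -0.2165  0.242 ] [ 179.72   34.41 -162.32] total [-0.003  -0.0122 -0.0002] rows 1 each [-0.003  -0.0122 -0.0002]
at [ 0.4788 -0.2192  0.2425] [ 179.72   34.41 -162.32] total [-0.0846 -0.0409  0.0577] rows 3 each [-0.0282 -0.0136  0.0192]
[ 0.4773 -0.2165  0.242 ]
```

Call:
{"api": "drive_tool", "payload": {"motion": [[[-0.003, -0.012, 0, 0, 1], [-0.028, -0.014, 0.019, 0, 1], [0, 0, 0, 0, 1]]]}}

```text
time_s: 21.2
ee_pos: [0.4886, -0.2208, 0.2432]
eef_rot: [179.8, 34.5, -162.3]
wrist_force: [0.1, -0.9, -2.6]
finger_gap: 0.0491
finger_force: 64.9
```

Call:
{"api": "drive_tool", "payload": {"motion": [[[-0.028, -0.014, 0.019, 0, 1], [0, 0, 0, 0, 1], [0, 0, 0, 0, 1]]]}}

```text
time_s: 21.5
ee_pos: [0.4969, -0.2209, 0.2428]
eef_rot: [179.7, 34.4, -162.3]
wrist_force: [0.0, -0.3, -3.6]
finger_gap: 0.0492
finger_force: 64.9
```

```bash
python3 - <<'E'
from lib import *
go([.5063,-.2211,.2425],1);s=r.get_state();print(s["wrist_force"],s["torque"])
t=imaging.read_camera("top")[...,::-1]
cv2.imwrite("pics/in.png",cv2.resize(t[150:250,290:370],(400,500),interpolation=cv2.INTER_CUBIC))
E
```

```text
at [ 0.4969 -0.2209  0.2428] [ 179.75   34.43 -162.34] total [-0.0287 -0.0123  0.021 ] rows 1 each [-0.0287 -0.0123  0.021 ]
[ 0.0138 -0.2818 -3.6496] [-0.195   0.8115 -0.038 ]
```

Call:
{"api": "drive_tool", "payload": {"motion": [[[-0.029, -0.012, 0.021, 0, 1], [0, 0, 0, 0, 1], [0, 0, 0, 0, 1]]]}}

```text
time_s: 21.85
ee_pos: [0.5064, -0.2211, 0.2426]
eef_rot: [179.8, 34.4, -162.3]
wrist_force: [-0.1, 0.2, -2.3]
finger_gap: 0.0493
finger_force: 64.9
```

Call:
{"api": "drive_tool", "payload": {"motion": [[[0.018, 0, 0.026, 0, 1], [0, 0, 0, 0, 1], [0, 0, 0, 0, 1]]]}}

```text
time_s: 22.15
ee_pos: [0.5058, -0.221, 0.2343]
eef_rot: [179.7, 34.4, -162.4]
wrist_force: [0.5, -0.3, -2.3]
finger_gap: 0.049
finger_force: 64.9
```

Call:
{"api": "drive_tool", "payload": {"motion": [[[0.009, 0, 0.013, 0, 1], [0, 0, 0, 0, 1]]]}}

```text
time_s: 22.35
ee_pos: [0.5059, -0.221, 0.2303]
eef_rot: [179.7, 34.4, -162.4]
wrist_force: [-0.7, -0.0, -3.4]
finger_gap: 0.0496
finger_force: 64.9
```

Call:
{"api": "drive_tool", "payload": {"motion": [[[0.007, 0, 0.01, 0, 1], [0, 0, 0, 0, 1]]]}}

```text
time_s: 22.55
ee_pos: [0.5064, -0.2212, 0.2279]
eef_rot: [179.8, 34.5, -162.3]
wrist_force: [1.5, 1.0, -2.1]
finger_gap: 0.0496
finger_force: 65.2
```

Call:
{"api": "drive_tool", "payload": {"motion": [[[0.005, 0, 0.007, 0, 1], [0, 0, 0, 0, 1]]]}}

```text
time_s: 22.75
ee_pos: [0.5068, -0.2214, 0.2269]
eef_rot: [179.9, 34.6, -162.3]
wrist_force: [-2.7, 1.3, 5.6]
finger_gap: 0.0492
finger_force: 66.3
```

Call:
{"api": "drive_tool", "payload": {"motion": [[[0.005, 0, 0.007, 0, 1], [0, 0, 0, 0, 1]]]}}

```text
time_s: 22.95
ee_pos: [0.5073, -0.2217, 0.2261]
eef_rot: [180.0, 34.7, -162.2]
wrist_force: [-7.6, 1.1, 15.4]
finger_gap: 0.0495
finger_force: 67.3
```

Call:
{"api": "drive_tool", "payload": {"motion": [[[0.01, 0.005, -0.012, 0, 1], [0, 0, 0, 0, 1], [0, 0, 0, 0, 1]]]}}

```text
time_s: 23.25
ee_pos: [0.5038, -0.222, 0.2274]
eef_rot: [-179.9, 34.7, -162.2]
wrist_force: [-3.4, -0.1, 12.4]
finger_gap: 0.0492
finger_force: 66.4
```

Call:
{"api": "drive_tool", "payload": {"motion": [[[-0.005, 0, -0.007, 0, 1], [0, 0, 0, 0, 1], [0, 0, 0, 0, 1]]]}}

```text
time_s: 23.55
ee_pos: [0.5031, -0.2217, 0.2281]
eef_rot: [179.9, 34.6, -162.3]
wrist_force: [0.8, 0.5, 7.1]
finger_gap: 0.0494
finger_force: 65.6
```

```bash
python3 - <<'E'
from lib import *
s=r.get_state();print(s["ee_pos"],s["wrist_force"],s["torque"])
t,c=[imaging.read_camera(n) for n in("top","scene")]
np.savez("pics/now.npz",t=t,c=c)
# bright wire / rod mask in the bail area, as text
g=cv2.resize(cv2.cvtColor(t,cv2.COLOR_RGB2GRAY)[200:232,325:353],None,fx=2,fy=1)
for row in g: print("".join(" .:-=+*#%@"[int(v)*10//256] for v in row))
E
```

```text
[ 0.5031 -0.2217  0.2281] [0.7751 0.4735 7.1132] [ 0.0222 -0.4375 -0.1276]
===========++++++++++=======----=+**####**+++++***######
===========++++====-------:::::-=+*#####*++==++***######
=============------:::::::....:-=+*#####*+++==++***#####
=====--------::::::...........:-=+*#####*+++===++**#####
-----------:::................:-=+*####**+++===++**#####
----======--::...............::-=+*####**+++====++***###
--==========-::..............::-=*#####*+++++====++*****
-=======+===--::.............:-=+*#####*+++++======+++**
--=====+++===-::..........::::-=+*#####**+++++========++
--======+++===-:::.:::::-----==++*#####**++++======--===
---=====+++====--------======++++**####**+++++====------
----=====++++===========++++++++++***************++=----
:---======+++++++++++++++++++++****######********++=--::
::---=====++++++++++++++++****#########**+++======----::
:::---===========++++++****#####******++++==---:::------
::----=====----==++***********+++++++++++++=====--=====-
--------------==++********+++++++++***+++++++++++=======
==--------:--=+++++++++++++++++++**###**+++++++++++++===
===----------==+=======+++++++++**####**++++++++++++++==
====----------------===+++++++++++****+++++++++++++++++=
======------------===+++++++++++++++++++++++++++++++++++
--=====-----======++++++++++++++++++++++++++++++++++++++
---======---====++++++++++++++++++++++++++++++++++++++++
::---=====---====+++++++++++++++++++++++++++++++++++++++
...:::::::::--====++++++++++++++++++++++++++++++++++++++
............:::--==========++++++++++++++++++++++++=====
................::::::::--=====++++++++++++++++====---::
.........................:::--=====+++========---:::....
.............................:::---==-----::::::........
.................................::::::.................
........................................................
........................................................
```

The top image shows the rod passing under the bail arch: the wire crosses at row 213 or so and the tip stands clear at row 218, which puts the bail about 62 mm out, in the dip. I'll ease the load and release.

Call:
{"api": "drive_tool", "payload": {"motion": [[[-0.003, 0, -0.005, 0, 1], [0, 0, 0, 0, 1], [0, 0, 0, 0, 1]]]}}

```text
time_s: 23.95
ee_pos: [0.5025, -0.2214, 0.2286]
eef_rot: [179.8, 34.5, -162.3]
wrist_force: [4.3, -1.3, 4.5]
finger_gap: 0.0493
finger_force: 65.2
```

Call:
{"api": "drive_tool", "payload": {"motion": [[[0, 0, 0, 0, 0.1], [0, 0, 0, 0, 0], [0, 0, 0, 0, -0.3], [0, 0, 0, 0, -0.6], [0, 0, 0, 0, -1]]]}}

```text
time_s: 24.45
ee_pos: [0.5013, -0.2207, 0.2272]
eef_rot: [179.7, 34.4, -162.4]
wrist_force: [-0.0, 0.0, -0.1]
finger_gap: 0.0806
finger_force: 0.0
```

Call:
{"api": "drive_tool", "payload": {"motion": [[[0, 0, 0, 0, -1], [0, 0, 0, 0, -1], [0, 0, 0, 0, -1]]]}}

```text
time_s: 24.75
ee_pos: [0.5019, -0.2211, 0.228]
eef_rot: [179.8, 34.4, -162.4]
wrist_force: [1.1, 0.4, -0.1]
finger_gap: 0.0852
finger_force: 0.0
```

```bash
python3 - <<'E'
from lib import *
s=r.get_state();print(s["ee_pos"],s["wrist_force"],s["torque"],s["finger_gap"])
t=imaging.read_camera("top")
g=cv2.resize(cv2.cvtColor(t,cv2.COLOR_RGB2GRAY)[204:230,325:353],None,fx=2,fy=1)
for row in g: print("".join(" .:-=+*#%@"[int(v)*10//256] for v in row))
E
```

```text
[ 0.5019 -0.2211  0.228 ] [ 1.0542  0.425  -0.1178] [-0.1717  0.4764  0.0243] 0.08523915382116386
----=========-::.............::-=+*####**+++++===++**###
---=====+++==--:.............::-+*#####**+++++====++**##
---=====+++===-::............:-=+*#####*+++++++====++**#
---=====++++==--:...........::-=+*#####*++++++++===++**#
----=====+++===-:::..:::::::--==+*#####*++++++++===++***
:---=====++++===----------====++**####**++++++======++**
::---====+++++============++++++**###***+++++========++*
::---=====+++++++++++++++++++++++***********++++++====++
:::---====++++++++++++++++++++****########********++==++
:::---==========+++++++++****############**++++++++=====
::::---=====--===++++*****#####*********+++==---------==
::::---------==+++***********++++++++++++++===-----=====
.::::--------=+++++*+++++++++++++++***++++++++++========
..::::-------========++++++++++++**###**+++++++++++++===
...:::----:::-----===+++++++++++**####**++++++++++++++==
...::::---------===++++++++++++++*****++++++++++++++++==
...::::---======++++++++++++++++++++++++++++++++++++++==
....:::---====++++++++++++++++++++++++++++++++++++++++++
.....:::---====+++++++++++++++++++++++++++++++++++++++++
.....:::---====+++++++++++++++++++++++++++++++++++++++++
.....::::---====++++++++++++++++++++++++++++++++++++++++
......:::---====+++++++++++++++++++++++++++++++++++++===
.......:::---===++++++++++++++++++++++++++++++++++===---
.......::::--====++++++++++++++++++++++++++======---::..
.......::::---====++++++++++++++++========-----:::......
..........::::---========+++++====----:::::::...........
```

Call:
{"api": "drive_tool", "payload": {"motion": [[[0, 0, -0.06, 0, -1], [0, 0, -0.1, 0, -1], [0, 0, -0.14, 0, -1], [0, 0, -0.16, 0, -1], [0, 0, -0.16, 0, -1]]]}}

```text
time_s: 25.3
ee_pos: [0.4177, -0.2481, 0.3572]
eef_rot: [179.8, 34.4, -162.3]
wrist_force: [0.1, -0.0, -0.5]
finger_gap: 0.0855
finger_force: 0.0
```

Call:
{"api": "drive_tool", "payload": {"motion": [[[0.1, 0.1, -0.1, 0, -1], [0.1, 0.1, -0.1, 0, -1], [0, 0, 0, 0, -1], [0, 0, 0, 0, -1], [0, 0, 0, 0, -1]]]}}

```text
time_s: 25.8
ee_pos: [0.3377, -0.2223, 0.369]
eef_rot: [179.8, 34.4, -162.3]
wrist_force: [-0.7, -0.4, -0.9]
finger_gap: 0.0855
finger_force: 0.0
```

```bash
cat > chk.py <<'E'
from lib import *
s=r.get_state();print(s["time_s"],s["ee_pos"],s["wrist_force"])
t,c=[imaging.read_camera(n) for n in("top","scene")]
t0,c0=[cv2.imread(f"pics/{n}0.png")[...,::-1] for n in("top","scene")]
g=cv2.resize(cv2.cvtColor(t,cv2.COLOR_RGB2GRAY)[176:240,322:356],None,fx=2,fy=1)
for row in g: print("".join(" .:-=+*#%@"[int(v)*10//256] for v in row))
for n,x in(("bottle",(.5931,-.1049,.04)),("spool",(.4961,-.1057,.03)),("stopper",(.3918,-.1039,.03))):
    for cam,a,b in(("top",t0,t),("scene",c0,c)):
        u,v=proj(cam,x)[0].round().astype(int);w=np.s_[v-14:v+14,u-14:u+14]
        print(n,cam,np.abs(a[w].astype(int)-b[w]).mean().round(1))
E
python3 chk.py
```

```text
25.8 [ 0.3377 -0.2223  0.369 ] [-0.7024 -0.3648 -0.8534]
*******************************++=-----------------------=++********
****##*************************+=--:---------------------==++*******
############******************+=--:::--------------------==++*******
#########*****##*************++=--:::--------------------==+********
*****************************++=-::::::-----------------==++********
******************************+=-::::::----------------==++*********
******************************+=-:::::::::------------==++**********
*****************************++=-::::::::::----------==+************
****************************++==--::::::---====-----==++************
***************************++===--------==+****++++++***************
*************************+++=============+**##**********************
************************+++=======++++++++**###*********************
***********************+++=======++++++++***###*********************
***************+++++*+++========+++++++++**####*********************
******+++++++++++++++++=======+++++++++++**####*********************
****++++
[... 2770 characters left out ...]
::---=====++++++++++++===========----::::::.......
*****+++=======---::---====================----::::::...............
*****++++++++++==--::-----=========----::::::....................:::
**++++++++++++++==-::::::::::::::::::..........................::-==
++++++++++++*++++=-::....................................::::--==++*
++++++++++++*++++=--:............................::::----==+++***###
+++++++++++++++++=-:.....................:::::---===++++***#########
++++**++*****++++=--:.............::::---====+++****################
++++++++++**++++++==-:::..:::::---===+++******######################
bottle top 6.6
bottle scene 100.0
spool top 5.9
spool scene 6.4
stopper top 5.4
stopper scene 0.8
```

Call:
{"api": "drive_tool", "payload": {"motion": [[[0.1, 0.1, -0.1, 0, -1], [0.1, 0.1, -0.1, 0, -1], [0, 0, 0, 0, -1], [0, 0, 0, 0, -1], [0, 0, 0, 0, -1]]]}}

```text
time_s: 26.4
ee_pos: [0.2564, -0.1961, 0.382]
eef_rot: [179.8, 34.4, -162.3]
wrist_force: [-0.1, 0.2, -0.0]
finger_gap: 0.0855
finger_force: 0.0
```

Call:
{"api": "drive_tool", "payload": {"motion": [[[0, 0, 0, 0, -1], [0, 0, 0, 0, -1], [0, 0, 0, 0, -1], [0, 0, 0, 0, -1], [0, 0, 0, 0, -1]]]}}

```text
time_s: 26.9
ee_pos: [0.2559, -0.1956, 0.3822]
eef_rot: [179.8, 34.4, -162.3]
wrist_force: [-0.6, -0.2, -0.9]
finger_gap: 0.0854
finger_force: 0.0
```

Call:
{"api": "drive_tool", "payload": {"motion": [[[0, 0, 0, 0, -1], [0, 0, 0, 0, -1], [0, 0, 0, 0, -1], [0, 0, 0, 0, -1], [0, 0, 0, 0, -1]]]}}

```text
time_s: 27.4
ee_pos: [0.2558, -0.1956, 0.3822]
eef_rot: [179.8, 34.4, -162.4]
wrist_force: [-0.4, 0.1, -0.1]
finger_gap: 0.0853
finger_force: 0.0
```

```bash
python3 - <<'E'
from lib import *
L=[imaging.read_camera("top")[180:245,315:365].astype(int) for _ in range(10)]
print([np.abs(x-L[0]).mean().round(2) for x in L[1:]])
c=imaging.read_camera("scene").astype(int);c0=cv2.imread("pics/scene0.png")[...,::-1].astype(int)
u,v=proj("scene",(.5931,-.1049,.04))[0].round().astype(int);w=np.s_[v-14:v+14,u-14:u+14];print(np.abs(c[w]-c0[w]).mean())
print(r.get_state()["time_s"],r.get_state()["ee_pos"])
E
```

```text
[np.float64(0.48), np.float64(0.48), np.float64(0.47), np.float64(0.47), np.float64(0.48), np.float64(0.47), np.float64(0.47), np.float64(0.46), np.float64(0.46)]
6.711309523809524
27.95 [ 0.2558 -0.1956  0.3822]
```

```bash
python3 - <<'E'
from lib import *
for cam in("top","scene"):
    b=cv2.imread(f"pics/{cam}0.png");a=np.ascontiguousarray(imaging.read_camera(cam)[...,::-1])
    for n,x in(("bottle",(.5931,-.1049,.04)),("spool",(.4961,-.1057,.03)),("stopper",(.3918,-.1039,.03))):
        u,v=proj(cam,x)[0].round().astype(int);h=11
        A=a[v-h:v+h,u-h:u+h];B=b[v-h:v+h,u-h:u+h]
        f=lambda i:cv2.cvtColor(i,cv2.COLOR_BGR2GRAY).astype(np.float32)
        m=cv2.matchTemplate(a[v-h-6:v+h+6,u-h-6:u+h+6],B,cv2.TM_CCOEFF_NORMED);_,mx,_,loc=cv2.minMaxLoc(m)
        print(cam,n,np.round(mx,3),np.array(loc)-6,np.round(cv2.phaseCorrelate(f(B),f(A))[0],2))
E
```

```text
top bottle 0.992 [0 0] [0.12 0.07]
top spool 1.0 [0 0] [-0.06  0.  ]
top stopper 1.0 [0 0] [ 0.05 -0.02]
scene bottle 0.997 [0 0] [0.   0.08]
scene spool 0.523 [-2  2] [0.12 0.86]
scene stopper 0.711 [0 1] [ 2.03 -2.15]
```

```bash
python3 -c "
from bench import r
print(r.job_done())"
```

```text
the job is handed in; nothing more can be done
None
```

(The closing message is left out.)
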